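# Stroke test of a machine safety edge

## Task

Test the safety-edge strip lying on the bench: use the fingertips (easiest with the gripper closed) to press its sprung rubber bar gently down at the first mark, the one next to the tall connector block, then slide along the bar over all five marks in one unbroken stroke without letting the bar come up. Finish while still holding the bar pressed down on the fifth mark, at the plain end: the program ends there with the fingertips on it. Do not grasp or lift anything, and leave the strip, the jar, the reel and the screwdriver where they are.

Things in the scene. Friction and masses are not known exactly. Their poses are not given: they have to be found in the camera images.
- strip: Safety-edge strip, loose, 1.5 kg. Plate 70 (x) x 300 mm (y -165 to +135), 8 thick; channel walls to z 32 mm, 40 mm wide overall; sprung rubber bar in it. White connector block (44 x 34 mm, top z 70) at the -y end, y -164 to -130; +y end plain. Origin: on the bench under mid-bar; y points from block to plain end, z up; any yaw. Stays put under light strokes, slides if shoved.
- bar (a joint): How far the black bar is pressed down, m: 0 up, 0.008 bottomed. Bar 26 mm wide, 220 long (strip y -110 to +110), flat top 48 mm above the bench when up, 16 above the channel walls. Goes down evenly wherever pressed and springs back: 1.4 N starts it, plus 0.8 N per mm (about 5 N at 4 mm, 8 N bottomed).
- mark1 (a point): First of five marks, white cross lines (20 x 3 mm) on the bar top, 45 mm apart on its centre line. The point is the mark's centre on the top face and moves with the bar. Mark 1 is nearest the connector block (40 mm from its face), at strip (0, -90, 48) mm with the bar up.
- mark2 (a point): Second mark, strip (0, -45, 48) mm with the bar up.
- mark3 (a point): Third mark, the middle of the bar, strip (0, 0, 48) mm.
- mark4 (a point): Fourth mark, strip (0, 45, 48) mm.
- mark5 (a point): Fifth and last mark, nearest the plain end (20 mm from the bar's end), strip (0, 90, 48) mm.
- jar: Amber glass jar with a white cap, 44 mm in diameter, 60 mm tall, 0.12 kg, standing loose beside the strip. Origin: centre of its underside. Bystander.
- reel: Small white wire reel standing on its flange, 54 mm in diameter, 38 mm tall, 0.15 kg, loose beside the strip. Origin: centre of its underside. Bystander.
- driver: Screwdriver with a black handle, about 180 mm long, lying loose beside the strip on the other side from jar and reel. It lies along its own x, handle to -x. Bystander.

How it is judged (in metres and radians):
On the way, in this order (a step that is already met when the one before it is completed fails the run):
1. the fingertips hold the bar down at mark 1 (horizontal distance between the grasp point and mark1 below 0.02 m and value of joint bar above 0.0015 m and contact force between the fingers and strip above 0.4 N), for 0.1 s.
2. the fingertips hold the bar down at mark 2 (horizontal distance between the grasp point and mark2 below 0.02 m and value of joint bar above 0.0015 m and contact force between the fingers and strip above 0.4 N), for 0.04 s.
3. the fingertips hold the bar down at mark 3 (horizontal distance between the grasp point and mark3 below 0.02 m and value of joint bar above 0.0015 m and contact force between the fingers and strip above 0.4 N), for 0.04 s.
4. the fingertips hold the bar down at mark 4 (horizontal distance between the grasp point and mark4 below 0.02 m and value of joint bar above 0.0015 m and contact force between the fingers and strip above 0.4 N), for 0.04 s.
At the end, for the whole second after the job is handed in: The fingertips rest on the bar with the TCP within 20 mm (in plan) of mark 5, the bar pressed at least 1.5 mm, with 0.4 to 18 N; the strip lies still within 20 mm of its start and flat; jar, reel and screwdriver are within 20 mm of where they started (horizontal distance between the grasp point and mark5 below 0.02 m and value of joint bar above 0.0015 m and contact force between the fingers and strip between 0.4 and 18 N and linear speed of strip below 0.02 m/s and distance of each of strip, jar, reel, driver from where it was at the start of the episode below 0.02 m and angle between strip's own z axis and vertical below 0.05 rad); the arm keeps its last pose, push and grip.
It fails at once if the fingertips leave the bar between the end marks (low over its middle 130 mm, TCP under 100 mm above the bench, while the bar is up) (y of the grasp point in the frame of strip between -0.065 and 0.065 m and x of the grasp point in the frame of strip between -0.03 and 0.03 m and z of the grasp point in the frame of strip below 0.1 m and value of joint bar below 0.0006 m).
It fails at once if the strip is pressed harder than 20 N (contact force between the fingers and strip above 20 N).
It fails at once if the strip is shoved more than 20 mm, lifted or tipped (distance of strip from where it was at the start of the episode above 0.02 m or height (world z) of strip above 0.006 m or angle between strip's own z axis and vertical above 0.08 rad).
It fails at once if the jar, reel or screwdriver is moved more than 20 mm, lifted or knocked over (distance of any of jar, reel, driver from where it was at the start of the episode above 0.02 m or height (world z) of any of jar, reel, driver above 0.02 m or angle between any of jar, reel's own z axis and vertical above 0.3 rad).
It also fails if it takes over 37 s, if anything falls off the work surface, if the arm or the gripper's body presses on something with over 40 N, if the wrist force passes 120 N, or if a joint passes its speed limit or range.

## Robot

A 6-joint arm with a two-finger parallel gripper is mounted at the origin on the work surface. World frame = base frame: x ahead of the robot, y to its left, z up, the work surface at z = 0. Lengths are in m, angles in degrees, forces in N, time in s.
With the tool pointing down it reaches from about 0.325 to 0.775 m from the base axis. Payload 9.3 kg.
Tool frame: the origin (TCP) lies between the finger pads, 19 mm behind the fingertips; this is the grasp point; z points along the fingers, y is the line along which they close (so a half turn about z gives the same grasp; the last joint's range is limited). The gripper opens to 85 mm and grips with 20 to 120 N. Pads are 22 mm wide; open, the fingers measure 114 mm over their backs; the gripper's body (76 mm by 85 mm) begins 54 mm behind the grasp point. The pads swing forward as they close: fully open they stand 13 mm farther back than shut.
Start: joints at [-76.123, 14.817, 1.232, 76.415, 0, 81.257], TCP at [0.212, -0.508, 0.25] pointing down, gripper open.
Joint ranges: [-174.27, 174.27], [-52.1, 104.24], [-59.71, 78.15], [-110.17, 111.67], [-87.03, 83.33], [-180, 180]. Speed limits (degrees/s): [127.2, 127.2, 159.86, 180, 180, 180].

## Interface

Orientations are given as a 3x3 rotation matrix whose columns are the frame's x, y, z axes.
In Python, from workcell import get_obs, eyes, robot, spot_in gives the robot as it stands.
- The arm moves only by the tool carry_out, never from a script. Its argument "moves" is a list of rows, each an object of numbers: "wx", "wy", "wz": the turn, a rotation vector about the world's x, y, z in rad; "x", "y", "z": the shift along the world's x, y, z in mm; "jaw": the opening, from -1 (shut) to 1 (fully open), so that 0 is half open. A call has 1 to 12 rows; each row shifts and turns the commanded pose from where the row before left it; what a row does not reach is not made up. A row lasts 1/10 s, in which the tool goes at most 50 mm and 8.59 degrees, less where a joint would pass 70% of its speed; a pose out of reach is approached as far as the arm can. A call with a gripper value outside its range is refused whole. The fingers move at their own pace and stop on an object; "newtons" is the grip in N (left out, the last holds). Time passes only in rows, so rows that do not move let the fingers close. It gives the time, the measured TCP pose, the force, the opening and the grip force at its end, in the units of the state.
- get_obs(): the state, without advancing time (a new reading comes with each control period).
- eyes.get_image(name): name is "scene" or "top" or "wrist"; returns a dict with "img" (420x560x3 uint8, red, green, blue), "intrinsics" (3x3 intrinsics, pixels), "R" (3x3) and "t" (3): a world point X has camera coordinates R X + t; the wrist camera has in their place "tool_from_camera" (4x4, takes a point from camera to tool coordinates, whose origin is the TCP and whose axes are the flange's). Camera axes: x right, y down, z forward; pixel columns grow to the right and rows downward; lengths in m; the calibration is good to about 2 mm. A picture is of the moment at which its call begins: read the wrist's pose just before it. There is no depth.
- robot.close_job(): hands the job in; it is judged then, once.
Trained networks look in a picture, given as the dict that the camera call returned (one of the last four; its "shot" number tells which), for a name from the list of things; names that differ only in an ending like _2 or _b are one class to them, and where a whole thing is asked for, a point or a joint stands for the part that bears it (a point fixed in the world has none). Each returns a list of dicts, best first, with "conf" (0 to 1); they miss things now and then, are a little off and sometimes report something else, mostly with a low value. They report only what shows in the picture. A call takes as long as a camera call.
- spot_in(target, picture): "rect" ([left, top, right, bottom] as shares, 0 to 1, of the picture: columns of its width, rows of its height, round what is visible of it).
The state is a dict: "t": time; "joint_pos": joint angles; "dq": joint speeds; "effort": joint torques, N m; "position": TCP position; "orientation": TCP orientation; "wrist_force": force on the tool from outside, world axes, zero at the start; "wrist_torque": the same for the moment, N m; "width": opening from 0.0 (shut) to 1.0 (fully open); "grip_force": force on a finger pad.
Only numpy, scipy, OpenCV 4.12 (cv2) and the standard library are available. Lean on these libraries where they do the work, as an engineer would, in place of code of your own. Each camera call takes 0.05 s, during which the arm holds its last target. There are 200 camera calls.

## Working session

There is one attempt and no reset: what is moved stays moved. The work goes in short steps, Python scripts to look and compute and a tool call to move; the robot and the scene stay as the last step left them, time stands still between calls to the robot, and variables do not carry over. Pictures are saved under pics/ and viewed, at most 10 in all, crops included, and the job is handed in when it is done.

Besides the shell and the picture viewer there is one more tool, called after "Request:" by a JSON object that holds its "op" and its "data", one argument or row to a line. carry_out: Moves the arm, as the interface text tells. Its arguments: {"type":"object","properties":{"moves":{"type":"array","items":{"type":"object","properties":{"wx":{"type":"number"},"wy":{"type":"number"},"wz":{"type":"number"},"x":{"type":"number"},"y":{"type":"number"},"z":{"type":"number"},"jaw":{"type":"number"}}}},"newtons":{"type":"number"}},"required":["moves"]}

```bash
mkdir -p pics
cat > h.py <<'E'
import numpy as np, cv2
from workcell import get_obs, eyes, robot, spot_in
def ray(p,uv,z):
    K=np.array(p["intrinsics"]);R=np.array(p["R"]);t=np.array(p["t"])
    c=-R.T@t; d=R.T@np.linalg.inv(K)@np.array([uv[0],uv[1],1.])
    return c+d*(z-c[2])/d[2]
def save(p,n): cv2.imwrite("pics/"+n,p["img"][:,:,::-1])
E
python3 - <<'E'
from h import *
o=get_obs();print(o["t"],o["position"],o["orientation"],o["wrist_force"],o["width"])
for n in ("top","scene"):
    p=eyes.get_image(n);save(p,n+"1.png")
    for k in ("strip","mark1","jar","reel","driver"):
        for d in spot_in(k,p)[:1]:
            r=np.array(d["rect"])*[560,420,560,420];c=((r[0]+r[2])/2,(r[1]+r[3])/2)
            print(n,k,round(d["conf"],2),r.round(),ray(p,c,0.03).round(3))
E
```

```text
0.0 [ 0.21146813 -0.50743407  0.2493511 ] [[ 9.23103154e-01  3.84552301e-01 -3.06704464e-04]
 [ 3.84552356e-01 -9.23102224e-01  1.33043584e-03]
 [ 2.28502592e-04 -1.34607345e-03 -9.99999068e-01]] [-0.13521567  0.23369268 -0.61744567] 1.0021984885172852
top strip 0.86 [157. 172. 362. 285.] [0.542 0.056 0.03 ]
top mark1 0.67 [197. 194. 348. 263.] [0.541 0.037 0.03 ]
top jar 0.97 [174. 263. 207. 297.] [0.465 0.153 0.03 ]
top reel 0.9 [281. 308. 319. 344.] [ 0.403 -0.004  0.03 ]
top driver 0.67 [276. 135. 380. 200.] [ 0.634 -0.043  0.03 ]
scene strip 0.69 [207. 201. 379. 269.] [0.565 0.057 0.03 ]
scene mark1 0.89 [225. 202. 344. 245.] [0.536 0.042 0.03 ]
scene jar 0.75 [328. 182. 355. 215.] [0.466 0.152 0.03 ]
scene reel 0.96 [251. 169. 277. 198.] [0.418 0.002 0.03 ]
scene driver 0.66 [191. 250. 285. 292.] [ 0.652 -0.036  0.03 ]
```

```bash
python3 -c "
import cv2
i=cv2.imread('pics/top1.png')[120:360,130:400];cv2.imwrite('pics/top1c.png',cv2.resize(i,None,fx=2.5,fy=2.5,interpolation=cv2.INTER_CUBIC))"
```

```text
(no output)
```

View pics/top1c.png

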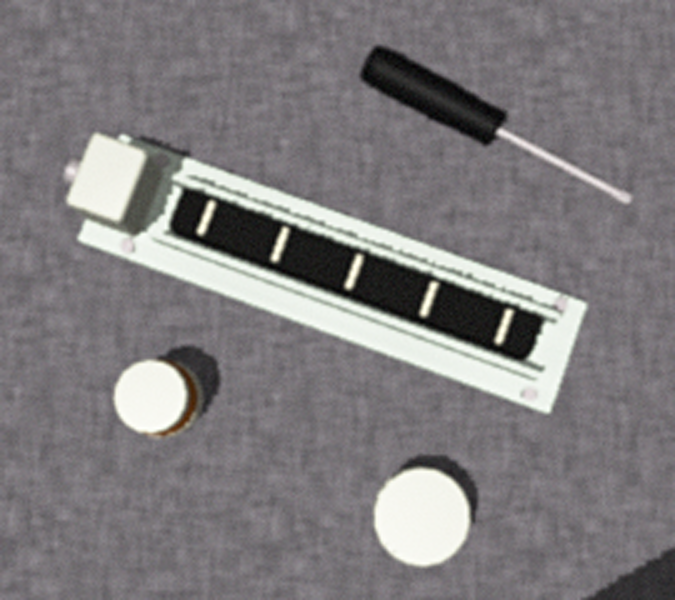

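The crop shows the strip with the block at left and five marks at crop (206,217), (281,244), (354,271), (429,298) and (505,327). The jar, at (155,395), and the reel, at (422,517), lie below the strip, and the driver is above it.

Run:
```python
from h import *
p=eyes.get_image("top")
uv=np.array([(206,217),(281,244),(354,271),(429,298),(505,327)])/2.5+[130,120]
m=np.array([ray(p,u,0.048) for u in uv]);print(m.round(4));print(np.linalg.norm(np.diff(m,axis=0),axis=1).round(4))
d=m[4]-m[0];print(d/np.linalg.norm(d),np.degrees(np.arctan2(d[1],d[0])))
print((m[0]-get_obs()["position"])*1000)
w=eyes.get_image("wrist");print(w["tool_from_camera"],w["intrinsics"])
```

```text
[[ 0.5689  0.1234  0.048 ]
 [ 0.5542  0.08    0.048 ]
 [ 0.5395  0.0381  0.048 ]
 [ 0.525  -0.0046  0.048 ]
 [ 0.5095 -0.0476  0.048 ]]
[0.0458 0.0444 0.0451 0.0457]
[-0.32833859 -0.94456009  0.        ] -109.16796548017388
[ 357.3499037  631.0450009 -202.0142667]
[[-7.96335723e-04 -9.50129789e-01 -3.11853730e-01  7.99689288e-02]
 [ 9.99999676e-01 -7.93197033e-04 -1.36908209e-04  5.25059445e-04]
 [-1.17280886e-04 -3.11853738e-01  9.50130113e-01 -1.23192207e-01]
 [ 0.00000000e+00  0.00000000e+00  0.00000000e+00  1.00000000e+00]] [[301.16110789   0.         276.51123978]
 [  0.         301.16110789 213.04396497]
 [  0.           0.           1.        ]]
```

Request:
{"op": "carry_out", "data": {
  "moves": [
    {"x": 22, "y": 40, "wz": 0.07, "jaw": -1},
    {"x": 22, "y": 40, "wz": 0.07, "jaw": -1},
    {"x": 22, "y": 40, "wz": 0.07, "jaw": -1},
    {"x": 22, "y": 40, "wz": 0.07, "jaw": -1},
    {"x": 22, "y": 40, "wz": 0.07, "jaw": -1},
    {"x": 22, "y": 40, "wz": 0.07, "jaw": -1},
    {"x": 22, "y": 40, "wz": 0.07, "jaw": -1},
    {"x": 22, "y": 40, "wz": 0.07, "jaw": -1},
    {"x": 22, "y": 40, "wz": 0.07, "jaw": -1},
    {"x": 22, "y": 40, "wz": 0.07, "jaw": -1},
    {"x": 22, "y": 40, "wz": 0.07, "jaw": -1},
    {"x": 22, "y": 40, "wz": 0.07, "jaw": -1}
  ],
  "newtons": 30
}}

```text
schema error: expected keys wx, wy, wz, x, y, z, jaw
```

Request:
{"op": "carry_out", "data": {
  "moves": [
    {"x": 11.5, "y": 19, "jaw": -1},
    {"x": 11.5, "y": 19, "jaw": -1},
    {"x": 11.5, "y": 19, "jaw": -1},
    {"x": 11.5, "y": 19, "jaw": -1},
    {"x": 11.5, "y": 19, "jaw": -1},
    {"x": 11.5, "y": 19, "jaw": -1},
    {"x": 11.5, "y": 19, "jaw": -1},
    {"x": 11.5, "y": 19, "jaw": -1},
    {"z": -30, "jaw": -1},
    {"z": -30, "jaw": -1},
    {"z": -30, "jaw": -1},
    {"jaw": -1}
  ]
}}

```text
schema error: expected keys wx, wy, wz, x, y, z, jaw
```

Run:
```python
from h import *
import pickle
o=get_obs();w=eyes.get_image("wrist");save(w,"w1.png")
pickle.dump((o,w),open("w1.pkl","wb"))
print(o["t"],o["position"],o["orientation"],o["wrist_force"],o["width"],o["joint_pos"])
```

```text
0.7 [ 0.21152337 -0.50769924  0.25001232] [[ 9.23077980e-01  3.84612848e-01  1.06233365e-05]
 [ 3.84612848e-01 -9.23077975e-01 -9.35994136e-05]
 [-2.61933691e-05  9.04854293e-05 -9.99999996e-01]] [0.26662611 0.0315388  0.76389645] 1.0010357898326818 [-7.61243490e+01  1.48129811e+01  1.23162890e+00  7.64132954e+01
 -6.95184492e-04  8.12559434e+01]
```

View pics/w1.png

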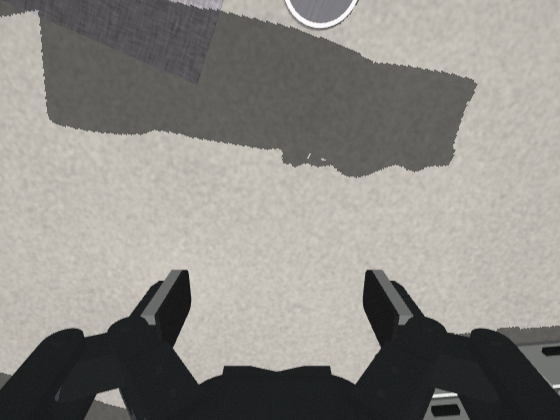

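The calls were refused because every row needs all seven keys. The arm hasn't moved: the picture shows only the bench, with the open fingers at (175,300) and (380,300). I'll resend with full rows.

Request:
{"op": "carry_out", "data": {
  "moves": [
    {"wx": 0, "wy": 0, "wz": 0.07, "x": 22, "y": 40, "z": 0, "jaw": -1},
    {"wx": 0, "wy": 0, "wz": 0.07, "x": 22, "y": 40, "z": 0, "jaw": -1},
    {"wx": 0, "wy": 0, "wz": 0.07, "x": 22, "y": 40, "z": 0, "jaw": -1},
    {"wx": 0, "wy": 0, "wz": 0.07, "x": 22, "y": 40, "z": 0, "jaw": -1},
    {"wx": 0, "wy": 0, "wz": 0.07, "x": 22, "y": 40, "z": 0, "jaw": -1},
    {"wx": 0, "wy": 0, "wz": 0.07, "x": 22, "y": 40, "z": 0, "jaw": -1},
    {"wx": 0, "wy": 0, "wz": 0.07, "x": 22, "y": 40, "z": 0, "jaw": -1},
    {"wx": 0, "wy": 0, "wz": 0.07, "x": 22, "y": 40, "z": 0, "jaw": -1},
    {"wx": 0, "wy": 0, "wz": 0.07, "x": 22, "y": 40, "z": 0, "jaw": -1},
    {"wx": 0, "wy": 0, "wz": 0.07, "x": 22, "y": 40, "z": 0, "jaw": -1},
    {"wx": 0, "wy": 0, "wz": 0.07, "x": 22, "y": 40, "z": 0, "jaw": -1},
    {"wx": 0, "wy": 0, "wz": 0.07, "x": 22, "y": 40, "z": 0, "jaw": -1}
  ],
  "newtons": 30
}}

```text
t: 1.95
position: [0.4761, -0.0258, 0.2502]
orientation: [[0.327, 0.945, 0.001], [0.945, -0.327, -0.0], [0.0, 0.001, -1.0]]
wrist_force: [0.8, -1.1, 0.6]
width: 0.002
grip_force: 0.0
```

Request:
{"op": "carry_out", "data": {
  "moves": [
    {"wx": 0, "wy": 0, "wz": 0, "x": 23, "y": 37, "z": 0, "jaw": -1},
    {"wx": 0, "wy": 0, "wz": 0, "x": 23, "y": 37, "z": 0, "jaw": -1},
    {"wx": 0, "wy": 0, "wz": 0, "x": 23, "y": 37, "z": 0, "jaw": -1},
    {"wx": 0, "wy": 0, "wz": 0, "x": 24, "y": 38, "z": 0, "jaw": -1},
    {"wx": 0, "wy": 0, "wz": 0, "x": 0, "y": 0, "z": -30, "jaw": -1},
    {"wx": 0, "wy": 0, "wz": 0, "x": 0, "y": 0, "z": -30, "jaw": -1},
    {"wx": 0, "wy": 0, "wz": 0, "x": 0, "y": 0, "z": -30, "jaw": -1},
    {"wx": 0, "wy": 0, "wz": 0, "x": 0, "y": 0, "z": -10, "jaw": -1},
    {"wx": 0, "wy": 0, "wz": 0, "x": 0, "y": 0, "z": 0, "jaw": -1},
    {"wx": 0, "wy": 0, "wz": 0, "x": 0, "y": 0, "z": 0, "jaw": -1}
  ]
}}

```text
t: 2.95
position: [0.5691, 0.1212, 0.1513]
orientation: [[0.33, 0.944, 0.001], [0.944, -0.33, 0.0], [0.001, 0.001, -1.0]]
wrist_force: [-0.4, 0.5, 0.1]
width: -0.0
grip_force: 0.0
```

Run:
```python
from h import *
o=get_obs();w=eyes.get_image("wrist");save(w,"w2.png")
print(o["t"],o["position"],o["wrist_force"],o["width"])
# predicted pixels of the marks in the wrist view
R=np.array(o["orientation"]);T=np.array(w["tool_from_camera"]);K=np.array(w["intrinsics"])
for m in ([.5689,.1234,.048],[.5542,.08,.048],[.5395,.0381,.048],[.525,-.0046,.048]):
    c=T[:3,:3].T@(R.T@(np.array(m)-o["position"])-T[:3,3]);print((K@c/c[2])[:2].round(1))
```

```text
2.95 [0.56914678 0.12123673 0.15127512] [-0.41342285  0.47935569  0.11656004] -0.0004085611342766937
[274.8 217. ]
[275.5 268.5]
[275.5 313.2]
[276. 354.]
```

View pics/w2.png

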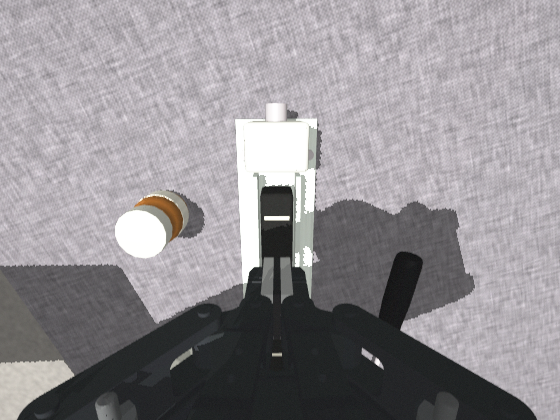

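The wrist view shows mark 1 at (277,218), against a prediction of (275,217), so the estimate is good to 1–2 mm. The jar at (150,230) and the driver at (405,280) are clear.

Request:
{"op": "carry_out", "data": {
  "moves": [
    {"wx": 0, "wy": 0, "wz": 0, "x": 0, "y": 2, "z": -25, "jaw": -1},
    {"wx": 0, "wy": 0, "wz": 0, "x": 0, "y": 0, "z": -25, "jaw": -1},
    {"wx": 0, "wy": 0, "wz": 0, "x": 0, "y": 0, "z": -15, "jaw": -1},
    {"wx": 0, "wy": 0, "wz": 0, "x": 0, "y": 0, "z": -10, "jaw": -1},
    {"wx": 0, "wy": 0, "wz": 0, "x": 0, "y": 0, "z": -5, "jaw": -1},
    {"wx": 0, "wy": 0, "wz": 0, "x": 0, "y": 0, "z": 0, "jaw": -1},
    {"wx": 0, "wy": 0, "wz": 0, "x": 0, "y": 0, "z": 0, "jaw": -1},
    {"wx": 0, "wy": 0, "wz": 0, "x": 0, "y": 0, "z": 0, "jaw": -1}
  ]
}}

```text
t: 3.8
position: [0.569, 0.1233, 0.0709]
orientation: [[0.33, 0.944, 0.001], [0.944, -0.33, 0.0], [0.001, 0.001, -1.0]]
wrist_force: [-0.1, -0.1, -0.8]
width: 0.003
grip_force: 0.0
```

Request:
{"op": "carry_out", "data": {
  "moves": [
    {"wx": 0, "wy": 0, "wz": 0, "x": 0, "y": 0, "z": -1, "jaw": -1},
    {"wx": 0, "wy": 0, "wz": 0, "x": 0, "y": 0, "z": -1, "jaw": -1},
    {"wx": 0, "wy": 0, "wz": 0, "x": 0, "y": 0, "z": -1, "jaw": -1},
    {"wx": 0, "wy": 0, "wz": 0, "x": 0, "y": 0, "z": -1, "jaw": -1},
    {"wx": 0, "wy": 0, "wz": 0, "x": 0, "y": 0, "z": 0, "jaw": -1},
    {"wx": 0, "wy": 0, "wz": 0, "x": 0, "y": 0, "z": 0, "jaw": -1}
  ]
}}

```text
t: 4.4
position: [0.5686, 0.1233, 0.0661]
orientation: [[0.33, 0.944, 0.0], [0.944, -0.33, 0.0], [0.0, 0.0, -1.0]]
wrist_force: [-0.2, -0.6, 2.0]
width: 0.005
grip_force: 1.0
```

Contact has been made at about z 0.067, as expected. I'll go down 3 mm more.

Request:
{"op": "carry_out", "data": {
  "moves": [
    {"wx": 0, "wy": 0, "wz": 0, "x": 0, "y": 0, "z": -1, "jaw": -1},
    {"wx": 0, "wy": 0, "wz": 0, "x": 0, "y": 0, "z": -1, "jaw": -1},
    {"wx": 0, "wy": 0, "wz": 0, "x": 0, "y": 0, "z": -1, "jaw": -1},
    {"wx": 0, "wy": 0, "wz": 0, "x": 0, "y": 0, "z": 0, "jaw": -1},
    {"wx": 0, "wy": 0, "wz": 0, "x": 0, "y": 0, "z": 0, "jaw": -1},
    {"wx": 0, "wy": 0, "wz": 0, "x": 0, "y": 0, "z": 0, "jaw": -1}
  ]
}}

```text
t: 5.0
position: [0.5686, 0.1233, 0.0631]
orientation: [[0.33, 0.944, 0.0], [0.944, -0.33, 0.0], [0.0, 0.0, -1.0]]
wrist_force: [-0.8, -0.1, 4.3]
width: 0.001
grip_force: 2.2
```

Request:
{"op": "carry_out", "data": {
  "moves": [
    {"wx": 0, "wy": 0, "wz": 0, "x": -0.7, "y": -2, "z": 0, "jaw": -1},
    {"wx": 0, "wy": 0, "wz": 0, "x": -1.4, "y": -4, "z": 0, "jaw": -1},
    {"wx": 0, "wy": 0, "wz": 0, "x": -1.4, "y": -4, "z": 0, "jaw": -1},
    {"wx": 0, "wy": 0, "wz": 0, "x": -1.4, "y": -4, "z": 0, "jaw": -1},
    {"wx": 0, "wy": 0, "wz": 0, "x": -1.4, "y": -4, "z": 0, "jaw": -1},
    {"wx": 0, "wy": 0, "wz": 0, "x": -1.4, "y": -4, "z": 0, "jaw": -1},
    {"wx": 0, "wy": 0, "wz": 0, "x": -1.4, "y": -4, "z": 0, "jaw": -1},
    {"wx": 0, "wy": 0, "wz": 0, "x": -1.4, "y": -4, "z": 0, "jaw": -1},
    {"wx": 0, "wy": 0, "wz": 0, "x": -1.4, "y": -4, "z": 0, "jaw": -1},
    {"wx": 0, "wy": 0, "wz": 0, "x": -1.4, "y": -4, "z": 0, "jaw": -1},
    {"wx": 0, "wy": 0, "wz": 0, "x": -1.4, "y": -4, "z": 0, "jaw": -1}
  ]
}}

```text
t: 6.1
position: [0.5537, 0.081, 0.063]
orientation: [[0.33, 0.944, -0.0], [0.944, -0.33, 0.0], [0.0, -0.0, -1.0]]
wrist_force: [1.4, 3.6, 5.1]
width: -0.003
grip_force: 2.3
```

Run:
```python
from h import *
p=eyes.get_image("top");save(p,"t2.png")
cv2.imwrite('pics/t2c.png',cv2.resize(p["img"][120:360,130:400,::-1],None,fx=2.5,fy=2.5,interpolation=cv2.INTER_CUBIC))
```

```text
(no output)
```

View pics/t2c.png

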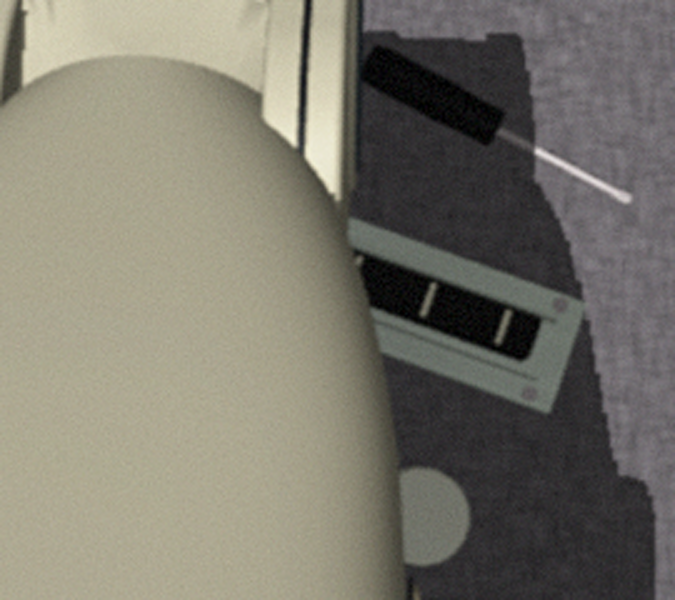

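Mark 5 at (504,327) and the plain-end corners at (586,302) and (549,412) are where they were, so the strip has not moved. Drag is about 4 N, so I'll carry on.

Request:
{"op": "carry_out", "data": {
  "moves": [
    {"wx": 0, "wy": 0, "wz": 0, "x": -1.5, "y": -4.4, "z": 0, "jaw": -1},
    {"wx": 0, "wy": 0, "wz": 0, "x": -1.5, "y": -4.4, "z": 0, "jaw": -1},
    {"wx": 0, "wy": 0, "wz": 0, "x": -1.5, "y": -4.4, "z": 0, "jaw": -1},
    {"wx": 0, "wy": 0, "wz": 0, "x": -1.5, "y": -4.4, "z": 0, "jaw": -1},
    {"wx": 0, "wy": 0, "wz": 0, "x": -1.5, "y": -4.4, "z": 0, "jaw": -1},
    {"wx": 0, "wy": 0, "wz": 0, "x": -1.5, "y": -4.4, "z": 0, "jaw": -1},
    {"wx": 0, "wy": 0, "wz": 0, "x": -1.5, "y": -4.4, "z": 0, "jaw": -1},
    {"wx": 0, "wy": 0, "wz": 0, "x": -1.5, "y": -4.4, "z": 0, "jaw": -1},
    {"wx": 0, "wy": 0, "wz": 0, "x": -1.5, "y": -4.4, "z": 0, "jaw": -1},
    {"wx": 0, "wy": 0, "wz": 0, "x": -1.5, "y": -4.4, "z": 0, "jaw": -1}
  ]
}}

```text
t: 7.15
position: [0.5387, 0.037, 0.063]
orientation: [[0.33, 0.944, -0.0], [0.944, -0.33, 0.0], [-0.0, -0.0, -1.0]]
wrist_force: [1.6, 4.1, 3.9]
width: 0.001
grip_force: 2.2
```

Request:
{"op": "carry_out", "data": {
  "moves": [
    {"wx": 0, "wy": 0, "wz": 0, "x": -1.5, "y": -4.4, "z": 0, "jaw": -1},
    {"wx": 0, "wy": 0, "wz": 0, "x": -1.5, "y": -4.4, "z": 0, "jaw": -1},
    {"wx": 0, "wy": 0, "wz": 0, "x": -1.5, "y": -4.4, "z": 0, "jaw": -1},
    {"wx": 0, "wy": 0, "wz": 0, "x": -1.5, "y": -4.4, "z": 0, "jaw": -1},
    {"wx": 0, "wy": 0, "wz": 0, "x": -1.5, "y": -4.4, "z": 0, "jaw": -1},
    {"wx": 0, "wy": 0, "wz": 0, "x": -1.5, "y": -4.4, "z": 0, "jaw": -1},
    {"wx": 0, "wy": 0, "wz": 0, "x": -1.5, "y": -4.4, "z": 0, "jaw": -1},
    {"wx": 0, "wy": 0, "wz": 0, "x": -1.5, "y": -4.4, "z": 0, "jaw": -1},
    {"wx": 0, "wy": 0, "wz": 0, "x": -1.5, "y": -4.4, "z": 0, "jaw": -1},
    {"wx": 0, "wy": 0, "wz": 0, "x": -1.5, "y": -4.4, "z": 0, "jaw": -1}
  ]
}}

```text
t: 8.15
position: [0.5237, -0.0071, 0.063]
orientation: [[0.33, 0.944, -0.0], [0.944, -0.33, -0.0], [-0.0, -0.0, -1.0]]
wrist_force: [0.8, 3.2, 4.9]
width: -0.003
grip_force: 2.2
```

Request:
{"op": "carry_out", "data": {
  "moves": [
    {"wx": 0, "wy": 0, "wz": 0, "x": -1.5, "y": -4.4, "z": 0, "jaw": -1},
    {"wx": 0, "wy": 0, "wz": 0, "x": -1.5, "y": -4.4, "z": 0, "jaw": -1},
    {"wx": 0, "wy": 0, "wz": 0, "x": -1.5, "y": -4.4, "z": 0, "jaw": -1},
    {"wx": 0, "wy": 0, "wz": 0, "x": -1.5, "y": -4.4, "z": 0, "jaw": -1},
    {"wx": 0, "wy": 0, "wz": 0, "x": -1.5, "y": -4.4, "z": 0, "jaw": -1},
    {"wx": 0, "wy": 0, "wz": 0, "x": -1.5, "y": -4.4, "z": 0, "jaw": -1},
    {"wx": 0, "wy": 0, "wz": 0, "x": -1.5, "y": -4.4, "z": 0, "jaw": -1},
    {"wx": 0, "wy": 0, "wz": 0, "x": -1.5, "y": -4.4, "z": 0, "jaw": -1},
    {"wx": 0, "wy": 0, "wz": 0, "x": -1.5, "y": -4.4, "z": 0, "jaw": -1},
    {"wx": 0, "wy": 0, "wz": 0, "x": 0, "y": 0, "z": 0, "jaw": -1},
    {"wx": 0, "wy": 0, "wz": 0, "x": 0, "y": 0, "z": 0, "jaw": -1},
    {"wx": 0, "wy": 0, "wz": 0, "x": 0, "y": 0, "z": 0, "jaw": -1}
  ]
}}

```text
t: 9.35
position: [0.5101, -0.0469, 0.063]
orientation: [[0.33, 0.944, -0.001], [0.944, -0.33, -0.001], [-0.002, -0.0, -1.0]]
wrist_force: [-0.5, -3.5, 4.5]
width: 0.001
grip_force: 2.3
```

Run:
```python
from h import *
w=eyes.get_image("wrist");save(w,"w3.png")
o=get_obs();print(o["t"],o["position"],o["wrist_force"])
R=np.array(o["orientation"]);T=np.array(w["tool_from_camera"]);K=np.array(w["intrinsics"])
for m in ([.5689,.1234,.044],[.5542,.08,.044],[.5395,.0381,.044]):
    c=T[:3,:3].T@(R.T@(np.array(m)-o["position"])-T[:3,3]);print((K@c/c[2])[:2].round(1))
```

```text
9.4 [ 0.5101506  -0.04676628  0.06294054] [-1.29711551 -3.21838485  4.21440206]
[ 273.2 -193.6]
[274.8 -32.8]
[275.   89.5]
```

View pics/w3.png

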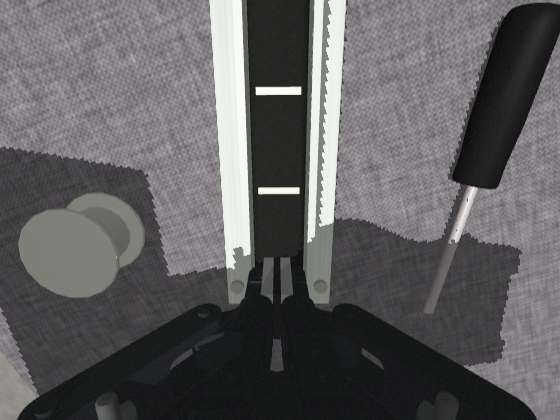

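The wrist view shows mark 3 at (278,91), against a prediction of (275,90), and mark 4 at (278,190). So the strip has not moved and the fingertips are on mark 5. The bar is about 4 mm down at about 4.5 N, and the reel and driver are untouched, so I'll hand in.

```bash
python3 -c "
from workcell import robot
print(robot.close_job())"
```

```text
the job is handed in; nothing more can be done
None
```

I pressed the bar about 4 mm down at mark 1, slid it over all five marks in one stroke, and handed in with the fingertips still holding mark 5 at about 4.5 N; no verdict was returned.

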